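# Show which tape goes on which bottle, and confirm

### The job

Show your colleague which tape goes on which bottle: point down at the cap of the brown amber bottle in the near row of three with the fingertips 2 to 4 cm above it for two seconds, then point down at the middle of the red roll among the three tape rolls in front of them for two seconds in the same way. To confirm, press the green button on the left fully down, hold it for half a second, let it come back up and move clear. Do not touch, shift or lift any bottle or tape roll, and do not bring the fingertips close above any of the wrong ones.

Things in the scene. Friction and masses are not known exactly. Their poses are not given: they have to be found in the camera images.
- bottle_amber: brown amber glass bottle with a black screw cap, 46 mm across, 88 mm tall to the top of the cap (cap 26 mm across). One of the three bottles in a row in the middle of the bench, right of the big rocker shaker (like bottles at the very back of the bench are only background). Loose. Origin: centre of its underside, on the bench; z up.
- bottle_100: clear glass bottle with an orange screw cap, 54 mm across, 100 mm tall to the top of the cap (cap 30 mm across). One of the three bottles in a row in the middle of the bench, right of the big rocker shaker (like bottles at the very back of the bench are only background). Loose. Origin: centre of its underside, on the bench; z up.
- bottle_250: clear glass bottle with a blue screw cap, 68 mm across, 138 mm tall to the top of the cap (cap 38 mm across). One of the three bottles in a row in the middle of the bench, right of the big rocker shaker (like bottles at the very back of the bench are only background). Loose. Origin: centre of its underside, on the bench; z up.
- tape_red: roll of red label tape, 56 mm across, 13 mm high; lies flat, with an open hole through the middle and a short loose tail. One of three rolls in a row near the front edge, between the robot and the bottles (rolls at the far right end of the bench are only background). Loose. Origin: centre of its underside, on the bench; z up.
- tape_green: roll of green label tape, 62 mm across, 19 mm high; lies flat, with an open hole through the middle and a short loose tail. One of three rolls in a row near the front edge, between the robot and the bottles (rolls at the far right end of the bench are only background). Loose. Origin: centre of its underside, on the bench; z up.
- tape_blue: roll of light blue label tape, 68 mm across, 19 mm high; lies flat, with an open hole through the middle and a short loose tail. One of three rolls in a row near the front edge, between the robot and the bottles (rolls at the far right end of the bench are only background). Loose. Origin: centre of its underside, on the bench; z up.
- confirm_top (a point): centre of the top face of the green round push button (32 mm across) on the grey push-button station (76 x 76 mm, 45 mm high, with a black collar 48 mm across round the button; the button's top is 67 mm above the bench; fixed to the bench, on the left near the bench's front edge). The button is pressed straight down.
- confirm (a joint): travel of the green button: 0 up, 0.006 m fully down; a spring pushes it back up; fully down takes about 5 N.
Not all that is in view belongs to the job. Leave any purple look-alike of the tape_blue alone.

How it is judged:
On the way, in this order (a step that is already met when the one before it is completed fails the run):
1. fingertips point at the amber bottle's cap, just above it, for two seconds (horizontal distance between the grasp point and bottle_amber below 0.03 m and z of the grasp point in the frame of bottle_amber between 0.1 and 0.168 m), for 1.8 s.
2. fingertips point at the red tape roll, just above it, for two seconds (horizontal distance between the grasp point and tape_red below 0.03 m and z of the grasp point in the frame of tape_red between 0.025 and 0.093 m), for 1.8 s.
3. green button pressed fully down and held for half a second (value of joint confirm above 0.0045 m), for 0.4 s.
At the end, for the whole second after the job is handed in: Green button up again (within 1.5 mm); all bottles and rolls upright, at rest where they were (8 mm). Pointing: grasp point within 30 mm of the thing's axis, 12 to 80 mm above its top, for 1.8 s. Press: 4.5 mm down for 0.4 s (value of joint confirm below 0.0015 m and distance of each of bottle_amber, bottle_100, bottle_250, tape_red, tape_green, tape_blue from where it was at the start of the episode below 0.008 m and angle between each of bottle_amber, bottle_100, bottle_250, tape_red, tape_green, tape_blue's own z axis and vertical below 0.15 rad and linear speed of each of bottle_amber, bottle_100, bottle_250, tape_red, tape_green, tape_blue below 0.02 m/s); the robot touches nothing.
It fails at once if a bottle or a tape roll was touched (contact force between any of the arm, the fingers and bottle_amber above 0.5 N or contact force between any of the arm, the fingers and bottle_100 above 0.5 N or contact force between any of the arm, the fingers and bottle_250 above 0.5 N or contact force between any of the arm, the fingers and tape_red above 0.5 N or contact force between any of the arm, the fingers and tape_green above 0.5 N or contact force between any of the arm, the fingers and tape_blue above 0.5 N).
It fails at once if a bottle or a tape roll was shifted, tipped or lifted (distance of any of bottle_amber, bottle_100, bottle_250, tape_red, tape_green, tape_blue from where it was at the start of the episode above 0.008 m or angle between any of bottle_amber, bottle_100, bottle_250, tape_red, tape_green, tape_blue's own z axis and vertical above 0.15 rad).
It fails at once if the fingertips came close (about 4 cm or less) above a wrong bottle or roll ((horizontal distance between the grasp point and bottle_100 below 0.03 m and z of the grasp point in the frame of bottle_100 below 0.16 m) or (horizontal distance between the grasp point and bottle_250 below 0.03 m and z of the grasp point in the frame of bottle_250 below 0.198 m) or (horizontal distance between the grasp point and tape_green below 0.03 m and z of the grasp point in the frame of tape_green below 0.079 m) or (horizontal distance between the grasp point and tape_blue below 0.03 m and z of the grasp point in the frame of tape_blue below 0.079 m)).
It also fails if it takes over 62 s, if anything falls off the work surface, if the arm or the gripper's body presses on something with over 40 N, if the wrist force passes 120 N, or if a joint passes its speed limit or range.

### The arm

A 7-joint arm with a two-finger parallel gripper is mounted at the origin on a cart in front of the work surface, level with it; the furniture and walls round the work are solid. World frame = base frame: x ahead of the robot, y to its left, z up, the work surface at z = 0. Lengths are in m, angles in rad, forces in N, time in s.
With the tool pointing down it reaches from about 0.35 to 0.9 m from the base axis. Payload 8.1 kg.
Tool frame: the origin (TCP) lies at the centre of the arm's flange, where the gripper is bolted on; the fingertips stand 178 mm ahead of it and the grasp point (between the pads) lies 159 mm ahead of it; z points along the fingers, y is the line along which they close (so a half turn about z gives the same grasp; the last joint's range is limited). The gripper opens to 92 mm and grips with 3 to 60 N. Pads are 19 mm wide; open, the fingers measure 130 mm over their backs; the gripper's body (75 mm by 190 mm) begins 47 mm behind the grasp point.
Start: joints at [-1.365, 0.434, 0.025, 1.573, -0.012, 1.134, -0.075], TCP at [0.19, 0.595, 0.405] pointing down, gripper open.
Joint ranges: [-2.62, 2.62], [-0.44, 2.09], [-1.27, 1.32], [0.08, 2.57], [-1.32, 4.46], [0.12, 2], [-2.74, 2.74]. Speed limits (rad/s): [2.22, 2.22, 3.01, 3.01, 3.14, 3.14, 3.14].

### API

Orientations are given as a rotation vector (axis times angle).
In Python, from cell import arm gives the robot as it stands. The module is installed in compiled form; this text tells all that it offers.
- The arm moves only by the shell command python3 -m inch 'ROWS' [FORCE]. ROWS is text: rows parted by semicolons, each of 5 numbers parted by spaces: the shift along the tool's x, y, z in m, then the turn about the tool's z in rad, then the finger opening in m, from 0 to 0.0918. In form: x y z roll fingers; .... A call has 1 to 5 rows; each row is the pose to reach, as a shift and turn from the pose commanded when the call began, along the tool's axes at that moment; what a row does not reach only later rows make up. A row lasts 1/10 s, in which the tool goes at most 50 mm and 8.59 degrees, less where a joint would pass 70% of its speed; a pose out of reach is approached as far as the arm can. A call with a gripper value outside its range is refused whole. The fingers move at their own pace and stop on an object; FORCE is the grip in N (left out, the last holds). Time passes only in rows, so rows that repeat a pose let the fingers close. It gives the time, the measured TCP pose, the force, the opening and the grip force at its end, in the units of the state.
- arm.observe(): the state, without advancing time (a new reading comes with each control period).
- arm.get_image(name): name is "side" or "top" or "wrist"; returns the picture (384x512x3 uint8, red, green, blue); there is no depth.
- arm.get_calibration(name): a dict with "intrinsics" (3x3 intrinsics, pixels), "pose" (4x4, takes a point from camera to world coordinates). Camera axes: x right, y up, looking along -z (the intrinsics and any distortion apply to the point x, -y, -z); pixel columns grow to the right and rows downward; lengths in m; the calibration is good to about 2 mm. A picture is of the moment at which its call begins: read the wrist's pose just before it. get_calibration takes no time and is no camera call; for the wrist camera it gives the pose at the moment of the call.
- arm.sign_off(): hands the job in; it is judged then, once.
Trained networks look in the newest picture that a camera, given by its name, has taken for a name from the list of things; names that differ only in an ending like _2 or _b are one class to them, and where a whole thing is asked for, a point or a joint stands for the part that bears it (a point fixed in the world has none). Each returns a list of dicts, best first, with "conf" (0 to 1); they miss things now and then, are a little off and sometimes report something else, mostly with a low value. They report only what shows in the picture. A call takes as long as a camera call. They do not tell look-alikes from the thing itself.
- arm.look_for(camera, query): "point" ([row, column] in pixels, amid what is visible of it).
- arm.silhouettes(camera, query): "region" (384x512 bool, what is visible of it) and "point" ([row, column] in pixels, amid what is visible of it).
- arm.place_of(camera, query): "point" ([row, column] in pixels: a listed point, or the origin of a listed thing).
The state is a dict: "clock": time; "joints": joint angles; "dq": joint speeds; "joint_efforts": joint torques, N m; "position": TCP position; "ee_rot": TCP orientation; "force": force on the tool from outside, world axes, zero at the start; "ft_torque": the same for the moment, N m; "width": opening from 0.0 (shut) to 1.0 (fully open); "gripper_force": force on a finger pad.
Only numpy, scipy, OpenCV 4.12 (cv2) and the standard library are available. Lean on these libraries where they do the work, as an engineer would, in place of code of your own. Each camera call takes 0.05 s, during which the arm holds its last target. There are 200 camera calls.

## Working session

There is one attempt and no reset: what is moved stays moved. The work goes in short steps, Python scripts to look and compute and a shell command to move; the robot and the scene stay as the last step left them, time stands still between calls to the robot, and variables do not carry over. Pictures are saved under pics/ and viewed, at most 10 in all, crops included, and the job is handed in when it is done.

```bash
mkdir -p pics; cat > h.py <<'E'
import numpy as np, cv2
from cell import arm
from scipy.spatial.transform import Rotation as R
def ray(cam,p,z):
    c=arm.get_calibration(cam);K=np.array(c["intrinsics"]);T=np.array(c["pose"])
    d=np.linalg.inv(K)@[p[1],p[0],1.]; d=T[:3,:3]@[d[0],-d[1],-d[2]]
    o=T[:3,3]; return o+d*(z-o[2])/d[2]
def save(cam,n):
    im=arm.get_image(cam); cv2.imwrite("pics/"+n,im[:,:,::-1]); return im
E
python3 - <<'E'
from h import *
a=save("top","t1.png");b=save("side","s1.png")
cv2.imwrite("pics/ts.png",cv2.resize(np.vstack([a,b])[:,:,::-1],None,fx=.78,fy=.78))
s=arm.observe();print(s["clock"],s["position"],R.from_rotvec(s["ee_rot"]).as_matrix().round(3),s["force"])
for c in("top","side"):
  print(arm.get_calibration(c)["pose"])
  for q in["bottle_amber","bottle_100","bottle_250","tape_red","tape_green","tape_blue","confirm_top"]:
    for d in arm.place_of(c,q)[:3]:
      print(c,q,round(d["conf"],2),np.round(d["point"]),ray(c,d["point"],.067 if q=="confirm_top" else 0).round(3))
E
```

```text
0.1 [0.18990471 0.59523915 0.40402287] [[-0.953  0.304 -0.   ]
 [ 0.304  0.953 -0.001]
 [-0.    -0.001 -1.   ]] [ 0.36208369  0.59845923 -0.3758259 ]
[[-0.02720585  0.99608295 -0.08413436  0.39979594]
 [-0.99951117 -0.02840301 -0.01306484 -0.07986982]
 [-0.01540333  0.0837378   0.99636877  1.48349563]
 [ 0.          0.          0.          1.        ]]
top bottle_amber 0.46 [190. 288.] [ 0.539 -0.174  0.   ]
top bottle_100 0.88 [183. 368.] [ 0.554 -0.426  0.   ]
top bottle_100 0.64 [180. 330.] [ 0.568 -0.306  0.   ]
top bottle_250 0.88 [183. 368.] [ 0.554 -0.426  0.   ]
top bottle_250 0.64 [180. 330.] [ 0.568 -0.306  0.   ]
top tape_red 0.73 [236. 318.] [ 0.39  -0.262  0.   ]
top tape_green 0.81 [232. 349.] [ 0.401 -0.36   0.   ]
top tape_blue 0.79 [146. 351.] [ 0.673 -0.378  0.   ]
top tape_blue 0.61 [236. 282.] [ 0.395 -0.15   0.   ]
top confirm_top 0.56 [247. 152.] [0.373 0.245 0.067]
top confirm_top 0.19 [232. 347.] [ 0.401 -0.342  0.067]
[[ 9.99590648e-01 -2.19346537e-05  2.86100524e-02  5.65459271e-01]
 [ 2.56298963e-02  4.45073058e-01 -8.95127411e-01 -8.92188021e-01]
 [-1.27139292e-02  8.95494262e-01  4.44891429e-01  4.99907018e-01]
 [ 0.00000000e+00  0.00000000e+00  0.00000000e+00  1.00000000e+00]]
side bottle_amber 0.94 [249. 259.] [ 0.547 -0.174  0.   ]
side bottle_100 0.74 [282. 257.] [ 0.546 -0.297  0.   ]
side bottle_100 0.64 [326. 263.] [ 0.558 -0.416  0.   ]
side bottle_250 0.74 [282. 257.] [ 0.546 -0.297  0.   ]
side bottle_250 0.64 [326. 263.] [ 0.558 -0.416  0.   ]
side tape_red 0.81 [271. 190.] [ 0.395 -0.262  0.   ]
side tape_green 0.61 [304. 187.] [ 0.409 -0.363 -0.   ]
side tape_blue 0.96 [249. 197.] [ 0.396 -0.175  0.   ]
side tape_blue 0.79 [314. 326.] [ 0.678 -0.385  0.   ]
side confirm_top 0.61 [162. 213.] [0.384 0.238 0.067]
```

View pics/t1.png

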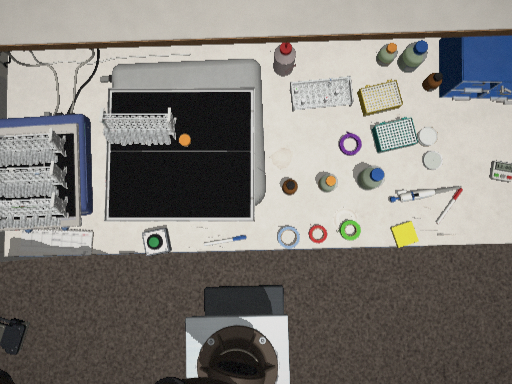

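View pics/s1.png

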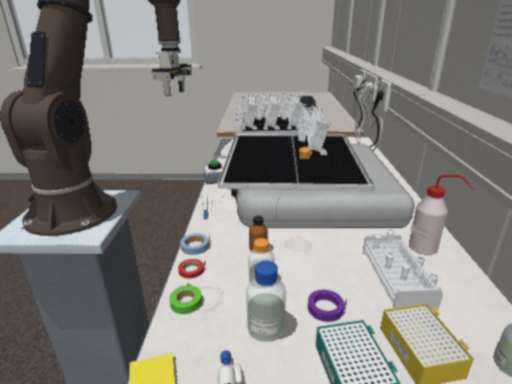

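The top view shows the near row: amber at (186,289), the orange cap at (181,328) and the blue cap at (175,373). The red roll is at (233,318) between light blue and green. The button is at (242,154), and the purple look-alike is at (143,350). The side view agrees, so I'm setting out with the fingers closing.

```bash
python3 -m inch '-0.02 -0.022 -0.01 0 0; -0.047 -0.052 -0.025 0 0; -0.078 -0.086 -0.03 0 0; -0.11 -0.12 -0.03 0 0; -0.14 -0.153 -0.03 0 0' 10
python3 -m inch '-0.03 -0.033 0 0 0; -0.06 -0.066 0 0 0; -0.09 -0.099 0 0 0; -0.12 -0.132 0 0 0; -0.15 -0.165 0 0 0'
python3 -m inch '-0.03 -0.033 0 0 0; -0.06 -0.066 0 0 0; -0.09 -0.099 0 0 0; -0.12 -0.132 0 0 0; -0.15 -0.165 0 0 0'
python3 - <<'E'
from h import *
s=arm.observe();print(s["clock"],s["position"],s["width"],s["joints"],R.from_rotvec(s["ee_rot"]).as_matrix().round(3))
p=np.array(s["position"]);M=R.from_rotvec(s["ee_rot"]).as_matrix()
save("wrist","w1.png")
for q,z in[("bottle_amber",0),("tape_red",0)]:
  for d in arm.place_of("wrist",q)[:3]: print(q,round(d["conf"],2),d["point"],ray("wrist",d["point"],z).round(3))
for n,g in(("cap pixel",[186,289]),): print(n,ray("top",g,.088).round(3))
print("btn",ray("top",[242,154],.067))
g=np.array([.542,-.174,.137+.159]);print("to amber, tool axes",(M.T@(g-p)).round(3))
E
```

```text
clock: 1.3
position: [0.2775, 0.4052, 0.4351]
ee_rot: [0.483, 3.104, 0.001]
force: [0.8, 0.6, -0.4]
width: 0.613
gripper_force: 0.0
clock: 1.8
position: [0.37, 0.2025, 0.4351]
ee_rot: [0.483, 3.104, 0.001]
force: [1.2, 0.6, 0.7]
width: 0.182
gripper_force: 0.0
clock: 2.3
position: [0.4627, -0.0002, 0.4351]
ee_rot: [0.483, 3.103, 0.001]
force: [0.9, 1.2, -0.4]
width: 0.003
gripper_force: 0.0
2.3 [ 4.62666669e-01 -2.41815651e-04  4.35109336e-01] 0.0025092965478132035 [-0.53313839  0.13398439  0.47808844  1.93453596 -0.0699521   1.08793525
  1.23600027] [[-0.953  0.304  0.001]
 [ 0.304  0.953  0.001]
 [-0.001  0.001 -1.   ]]
bottle_amber 0.87 [247.9, 159.1] [ 0.544 -0.18   0.   ]
bottle_amber 0.32 [142.5, 113.3] [ 0.392 -0.176  0.   ]
tape_red 0.84 [168.1, 52.3] [ 0.396 -0.261 -0.   ]
cap pixel [ 0.542 -0.171  0.088]
btn [0.38673747 0.2387319  0.067     ]
to amber, tool axes [-0.128 -0.142  0.139]
```

View pics/w1.png

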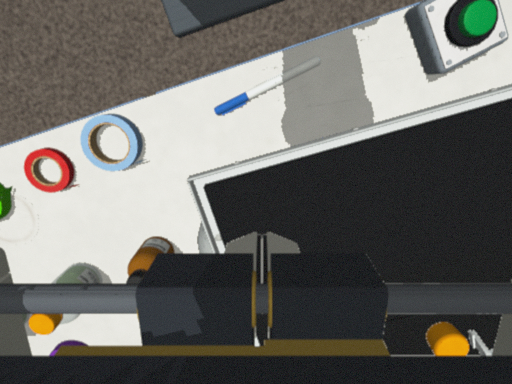

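The wrist view shows red at (168,50), light blue at (142,112), amber at (255,152) and the button at (20,475). These agree with the estimates. I'll roll the wide gripper body along world x to stay clear of the shaker, then go over amber.

```bash
python3 -m inch '-0.015 -0.015 0 0.13 0; -0.03 -0.03 0 0.26 0; -0.045 -0.05 0 0.39 0; -0.06 -0.07 0 0.52 0; -0.075 -0.085 0 0.63 0'
python3 - <<'E'
from h import *
s=arm.observe();p=np.array(s["position"]);M=R.from_rotvec(s["ee_rot"]).as_matrix()
print((M.T@(np.array([.543,-.175,.14+.159])-p)).round(3),np.degrees(np.arctan2(M[1,1],M[0,1])),s["joints"][6])
E
```

```text
clock: 2.95
position: [0.508, -0.1024, 0.4348]
ee_rot: [-1.427, -2.798, -0.001]
force: [0.5, 0.6, -0.0]
width: 0.008
gripper_force: 0.0
[-0.079 -0.014  0.136] 35.9575031602703 0.9138642520670378
```

```bash
python3 -m inch '-0.016 -0.003 0 0.13 0; -0.032 -0.006 0 0.26 0; -0.048 -0.009 0 0.39 0; -0.064 -0.012 0 0.52 0; -0.079 -0.014 0 0.63 0'
python3 -m inch '0 0 0 0 0; 0 0 0.02 0 0; 0 0 0.045 0 0; 0 0 0.07 0 0; 0 0 0.09 0 0'
python3 - <<'E'
from h import *
s=arm.observe();p=np.array(s["position"]);M=R.from_rotvec(s["ee_rot"]).as_matrix()
save("side","s2.png")
for d in arm.place_of("wrist","bottle_amber")[:2]: print(d)
print((M.T@(np.array([.543,-.175,.14+.159])-p)).round(3),M.round(3),s["joints"])
E
```

```text
clock: 3.45
position: [0.5437, -0.1736, 0.4346]
ee_rot: [-2.223, -2.219, -0.001]
force: [-0.5, -0.1, 0.2]
width: 0.005
gripper_force: 0.0
clock: 3.95
position: [0.543, -0.1723, 0.3433]
ee_rot: [-2.212, -2.228, -0.001]
force: [-0.5, 0.7, -0.0]
width: 0.005
gripper_force: 0.0
{'point': [247.9, 159.1], 'conf': 0.87}
{'point': [142.5, 113.3], 'conf': 0.32}
[-0.003  0.     0.044] [[-0.007  1.    -0.001]
 [ 1.     0.007  0.002]
 [ 0.002 -0.001 -1.   ]] [-0.29654307  0.47243149  0.72680798  1.82916388 -0.37326508  0.98265249
  0.59471131]
```

View pics/s2.png

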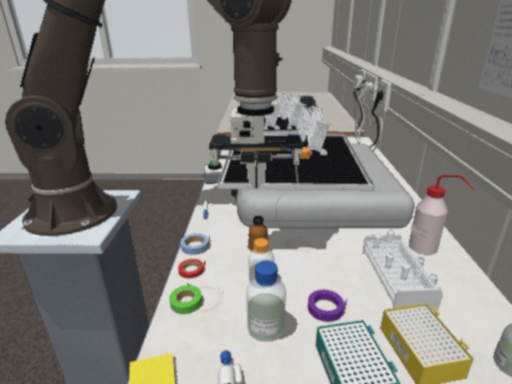

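The side view shows the fingertips at about (188,257), directly above the amber cap at (222,258), with nothing nearby. I'll go down and hold.

```bash
python3 -m inch '-0.003 0 0.015 0 0; -0.003 0 0.03 0 0; -0.003 0 0.041 0 0; -0.003 0 0.044 0 0; -0.003 0 0.044 0 0'
for i in 1 2 3 4 5; do python3 -m inch '0 0 0 0 0; 0 0 0 0 0; 0 0 0 0 0; 0 0 0 0 0; 0 0 0 0 0' | head -2; done
python3 -m inch '0 0 -0.02 0 0; 0 0 -0.045 0 0; 0 0 -0.07 0 0; 0 0 -0.09 0 0; 0 0 -0.095 0 0'
python3 - <<'E'
from h import *
s=arm.observe();p=np.array(s["position"]);M=R.from_rotvec(s["ee_rot"]).as_matrix()
save("wrist","w2.png")
for d in arm.place_of("wrist","tape_red")[:2]: print(d,ray("wrist",d["point"],0))
print((M.T@(np.array([.394,-.262,.06+.159])-p)).round(3),s["joints"])
E
```

```text
clock: 4.55
position: [0.5432, -0.1772, 0.3002]
ee_rot: [-2.219, -2.223, 0.001]
force: [-1.0, -0.7, -0.3]
width: 0.006
gripper_force: 0.0
clock: 5.05
position: [0.5434, -0.1772, 0.3009]
clock: 5.55
position: [0.5433, -0.1773, 0.3007]
clock: 6.05
position: [0.5433, -0.1772, 0.3007]
clock: 6.55
position: [0.5433, -0.1772, 0.3007]
clock: 7.05
position: [0.5433, -0.1773, 0.3007]
clock: 7.55
position: [0.5437, -0.1777, 0.3978]
ee_rot: [2.218, 2.221, 0.003]
force: [0.0, 0.4, 0.3]
width: 0.007
gripper_force: 0.0
{'point': [227.3, 142.7], 'conf': 0.74} [ 0.39822927 -0.25883713  0.        ]
{'point': [159.6, 263.8], 'conf': 0.5} [ 0.5468046  -0.17396125  0.        ]
[-0.084 -0.15   0.178] [-0.32124892  0.41756529  0.76676443  1.76008594 -0.32368819  1.09098365
  0.55520922]
```

```bash
python3 -m inch '-0.015 -0.025 0 0 0; -0.033 -0.06 0 0 0; -0.052 -0.095 0 0 0; -0.07 -0.128 0 0 0; -0.083 -0.148 0 0 0'
python3 -m inch '0 0 0.015 0 0; 0 0 0.035 0 0; 0 0 0.06 0 0; 0 0 0.08 0 0; 0 0 0.09 0 0'
python3 - <<'E'
from h import *
s=arm.observe();p=np.array(s["position"]);M=R.from_rotvec(s["ee_rot"]).as_matrix()
im=save("wrist","w3.png")
for d in arm.place_of("wrist","tape_red")[:2]: print(d,ray("wrist",d["point"],0))
print((M.T@(np.array([.396,-.261,.06+.159])-p)).round(3),s["joints"])
E
```

```text
clock: 8.15
position: [0.3925, -0.2613, 0.3945]
ee_rot: [-2.22, -2.22, 0.001]
force: [-1.0, -0.4, 0.8]
width: 0.003
gripper_force: 0.0
clock: 8.65
position: [0.3946, -0.2598, 0.3033]
ee_rot: [-2.217, -2.221, 0.003]
force: [0.3, 0.4, -0.6]
width: 0.005
gripper_force: 0.0
{'point': [184.3, 268.6], 'conf': 0.7} [ 0.40038095 -0.25938443  0.        ]
[-0.001  0.002  0.084] [-0.11251537  0.37619957  0.75948426  2.10001234 -0.35902484  0.7994046
  0.86943789]
```

View pics/w3.png

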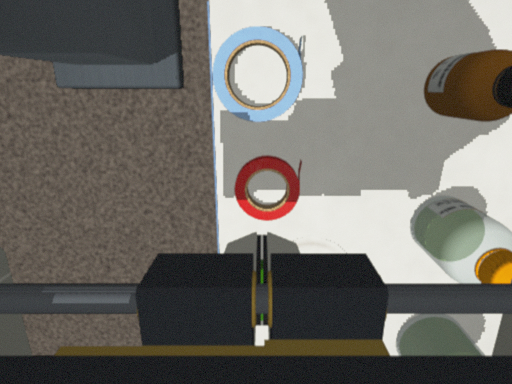

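The red roll is at (187,267) in the wrist view, about (0.398, -0.26) in the world, with blue and the bottles clear. I'll go down, hold, then rise high.

```bash
python3 -m inch '-0.001 0.002 0.02 0 0; -0.001 0.003 0.045 0 0; -0.001 0.003 0.068 0 0; -0.001 0.003 0.08 0 0; -0.001 0.003 0.083 0 0'
for i in 1 2 3 4 5; do python3 -m inch '0 0 0 0 0; 0 0 0 0 0; 0 0 0 0 0; 0 0 0 0 0; 0 0 0 0 0' | head -2; done
python3 -m inch '0 0 -0.02 0 0; 0 0 -0.045 0 0; 0 0 -0.08 0 0; 0 0 -0.11 0 0; 0 0 -0.13 0 0'
python3 -m inch '0.02 0 0 0 0; 0.05 0 0 0 0; 0.09 0 0 0 0; 0.13 0 0 0 0; 0.17 0 0 0 0'
python3 -m inch '0.04 0 0 0 0; 0.08 0 0 0 0; 0.12 0 0 0 0; 0.15 0 0 0 0; 0.17 0 0 0 0'
python3 - <<'E'
from h import *
s=arm.observe();p=np.array(s["position"]);M=R.from_rotvec(s["ee_rot"]).as_matrix()
im=save("wrist","w4.png")
for d in arm.place_of("wrist","confirm_top")[:2]: print(d,ray("wrist",d["point"],.067))
print((M.T@(np.array([.385,.239,.067+.178])-p)).round(3),s["joints"])
E
```

```text
clock: 9.25
position: [0.3984, -0.2615, 0.2222]
ee_rot: [-2.219, -2.223, 0.001]
force: [-0.2, -0.3, 0.8]
width: 0.004
gripper_force: 0.0
clock: 9.75
position: [0.3986, -0.2615, 0.2231]
clock: 10.25
position: [0.3985, -0.2615, 0.2227]
clock: 10.75
position: [0.3985, -0.2615, 0.2227]
clock: 11.25
position: [0.3985, -0.2615, 0.2227]
clock: 11.75
position: [0.3985, -0.2615, 0.2227]
clock: 12.25
position: [0.3985, -0.2619, 0.3546]
ee_rot: [2.219, 2.222, 0.001]
force: [0.8, 0.2, 0.4]
width: 0.001
gripper_force: 0.0
clock: 12.75
position: [0.3978, -0.0902, 0.3528]
ee_rot: [2.22, 2.223, 0.001]
force: [2.0, -0.3, 0.1]
width: 0.001
gripper_force: 0.0
clock: 13.25
position: [0.3975, 0.0808, 0.3528]
ee_rot: [-2.216, -2.226, -0.001]
force: [0.8, -0.5, -0.2]
width: 0.007
gripper_force: 0.0
[ 0.158 -0.012  0.108] [-0.93622942  0.13972518  0.68917197  2.18154684 -0.11840625  0.85514004
 -0.16951095]
```

View pics/w4.png

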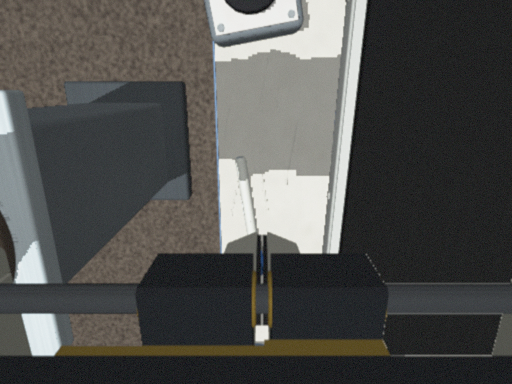

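The button is at the top edge, (5,250), half out of frame. I'll move a little nearer and look. I also want to turn the gripper so its body doesn't hang over the shaker.

```bash
python3 -m inch '0.02 0 0 0 0; 0.04 0 0 0 0; 0.055 0 0 0 0; 0.06 0 0 0 0; 0.06 0 0 0 0' | head -2
python3 - <<'E'
from h import *
s=arm.observe();p=np.array(s["position"]);M=R.from_rotvec(s["ee_rot"]).as_matrix()
im=save("wrist","w5.png")
for d in arm.place_of("wrist","confirm_top")[:2]: print(d,ray("wrist",d["point"],.067))
h=cv2.cvtColor(im,cv2.COLOR_RGB2HSV); m=cv2.inRange(h,(45,100,60),(80,255,255))
n,l,st,c=cv2.connectedComponentsWithStats(m);i=1+st[1:,4].argmax()
print(st[i],c[i],ray("wrist",c[i][::-1],.067))
print(ray("top",[220,180],.1),ray("top",[220,180],.15),ray("side",[180,222],.1))
E
```

```text
clock: 13.85
position: [0.3977, 0.1384, 0.3527]
{'point': [57.2, 246.0], 'conf': 0.95} [0.3863517  0.24165234 0.067     ]
[ 227   36   42   47 1518] [247.78853755  59.06587615] [0.38766536 0.24036318 0.067     ]
[0.44951698 0.15381554 0.1       ] [0.44772005 0.14537007 0.15      ] [0.44190861 0.01221082 0.1       ]
```

View pics/w5.png

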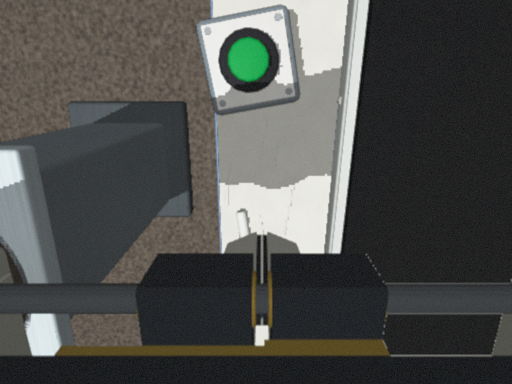

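The button is at (59,248), about (0.387, 0.240) in the world. The shaker edge is at x≈0.448. I'll move over the button while turning the body along y.

```bash
python3 -m inch '0.02 -0.002 0 -0.13 0; 0.045 -0.005 0 -0.26 0; 0.07 -0.008 0 -0.39 0; 0.09 -0.01 0 -0.52 0; 0.102 -0.011 0 -0.65 0' | head -2
python3 -m inch '0 0 0 -0.13 0; 0 0 0 -0.26 0; 0 0 0 -0.39 0; 0 0 0 -0.52 0; 0 0 0 -0.65 0' | head -2
python3 -m inch '0 0 0.01 -0.13 0; 0 0 0.025 -0.26 0; 0 0 0.045 -0.27 0; 0 0 0.06 -0.27 0; 0 0 0.065 -0.27 0'
python3 - <<'E'
from h import *
s=arm.observe();p=np.array(s["position"]);M=R.from_rotvec(s["ee_rot"]).as_matrix()
print((M.T@(np.array([.387,.240,.067+.178])-p)).round(4),M.round(3),s["joints"])
E
```

```text
clock: 14.45
position: [0.3865, 0.2411, 0.3527]
clock: 14.95
position: [0.3868, 0.2393, 0.3527]
clock: 15.45
position: [0.3864, 0.2392, 0.2866]
ee_rot: [-0.001, -3.14, 0.003]
force: [0.9, -0.3, 0.0]
width: 0.005
gripper_force: 0.0
[-0.0007  0.0009  0.0416] [[-1.     0.    -0.002]
 [ 0.     1.    -0.002]
 [ 0.002 -0.002 -1.   ]] [-0.89942721  0.31578283  0.28317671  2.13295619 -0.13240627  0.71133807
  1.04160587]
```

The fingers are centred within 1 mm, with 41.6 mm down to the button top. I'll go to just above contact, then press slowly.

```bash
python3 -m inch '0 0.001 0.015 0 0; 0 0.001 0.028 0 0; 0 0.001 0.034 0 0; 0 0.001 0.036 0 0; 0 0.001 0.037 0 0'
python3 -m inch '0 0 0.002 0 0; 0 0 0.004 0 0; 0 0 0.006 0 0; 0 0 0.007 0 0; 0 0 0.008 0 0'
```

```text
clock: 15.95
position: [0.3868, 0.2414, 0.2511]
ee_rot: [-0.001, 3.141, 0.0]
force: [-0.6, -0.1, 0.7]
width: 0.007
gripper_force: 0.0
clock: 16.45
position: [0.3866, 0.2416, 0.2428]
ee_rot: [-0.002, 3.141, 0.001]
force: [0.6, -0.2, 2.0]
width: 0.007
gripper_force: 1.4
```

```bash
python3 -m inch '0 0 0.001 0 0; 0 0 0.002 0 0; 0 0 0.003 0 0; 0 0 0.004 0 0; 0 0 0.004 0 0'
python3 -m inch '0 0 0.0005 0 0; 0 0 0.001 0 0; 0 0 0.0015 0 0; 0 0 0.002 0 0; 0 0 0.002 0 0'
```

```text
clock: 16.95
position: [0.3867, 0.2415, 0.2392]
ee_rot: [-0.002, 3.141, 0.001]
force: [-2.1, -0.8, 12.7]
width: 0.006
gripper_force: 6.0
clock: 17.45
position: [0.3868, 0.2414, 0.2386]
ee_rot: [-0.001, 3.141, 0.003]
force: [-8.0, -4.7, 40.3]
width: 0.007
gripper_force: 19.9
```

It bottomed at exactly 6 mm (tips at z=0.061). I'll ease the load, hold, and then retreat.

```bash
python3 -m inch '0 0 -0.0015 0 0; 0 0 -0.0015 0 0; 0 0 -0.0015 0 0; 0 0 -0.0015 0 0; 0 0 -0.0015 0 0'
python3 -m inch '0 0 0 0 0; 0 0 0 0 0; 0 0 -0.004 0 0; 0 0 -0.012 0 0; 0 0 -0.03 0 0'
python3 -m inch '0 0 -0.03 0 0; 0 0 -0.06 0 0; 0 0 -0.09 0 0; 0 0 -0.1 0 0; 0 0 -0.1 0 0'
python3 -m inch '0 0 0 0 0; 0 0 0 0 0; 0 0 0 0 0'
python3 - <<'E'
from h import *
a=arm.get_image("side");b=arm.get_image("top")
cv2.imwrite("pics/e.png",np.hstack([a[100:350,140:400],b[100:350,120:420]])[:,:,::-1])
E
```

```text
clock: 17.95
position: [0.3867, 0.2415, 0.239]
ee_rot: [-0.002, 3.141, 0.001]
force: [-3.0, -1.4, 18.5]
width: 0.002
gripper_force: 9.3
clock: 18.45
position: [0.3859, 0.241, 0.2677]
ee_rot: [0.002, -3.139, 0.003]
force: [-0.0, -0.2, 1.1]
width: 0.006
gripper_force: 0.0
clock: 18.95
position: [0.3866, 0.2415, 0.3693]
ee_rot: [-0.002, 3.14, 0.003]
force: [0.2, -0.6, -0.8]
width: 0.006
gripper_force: 0.0
clock: 19.25
position: [0.3862, 0.2413, 0.3671]
ee_rot: [0.002, -3.14, 0.003]
force: [-0.1, -0.7, 0.2]
width: 0.006
gripper_force: 0.0
```

View pics/e.png

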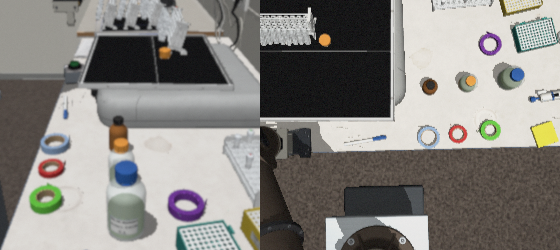

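All the bottles and rolls stand where they were, and the arm is clear above the button.

```bash
python3 -c "from cell import arm; print(arm.sign_off())"
```

```text
the job is handed in; nothing more can be done
None
```

I pointed at the amber cap and then the red roll for about 2.5 s each, pressed the green button fully down for about a second, and moved clear; the job is handed in, no verdict came back, and the final pictures showed nothing shifted.

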